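Lay out bushes and draw the sprung inspection lamp

ROBOT

A 7-joint arm with a two-finger parallel gripper is mounted at the origin on the work surface. World frame = base frame: x ahead of the robot, y to its left, z up, the work surface at z = 0. Lengths are in m, angles in degrees, forces in N, time in s.
With the tool pointing down it reaches from about 0.425 to 0.875 m from the base axis. Payload 4.7 kg.
Tool frame: the origin (TCP) lies on the centre line of the jaws, within the pads' length; the fingertips stand 19 mm ahead of it and the grasp point (between the pads) is the TCP (tcp_to_tips is the distance from the TCP to the fingertips, in m); z points along the fingers, y is the line along which they close (so a half turn about z gives the same grasp; the last joint's range is limited). The gripper opens to 85 mm and grips with 20 to 120 N. Pads are 22 mm wide; open, the fingers measure 114 mm over their backs; the gripper's body (76 mm by 85 mm) begins 54 mm behind the grasp point. The pads swing forward as they close: fully open they stand 13 mm farther back than shut.
Start: joints at [-62.389, 18.392, -4.016, 83.108, 1.295, 78.541, -3.26], TCP at [0.293, 0.58, 0.25] pointing down, gripper open.
Joint ranges: [-163.93, 163.93], [-17.29, 119.83], [-79.2, 71.16], [3.27, 140.29], [-89.18, 269.18], [5.43, 117.66], [-154.24, 154.24]. Speed limits (degrees/s): [147.25, 147.25, 180, 180, 180, 180, 180].

INTERFACE

Orientations are given as a 3x3 rotation matrix whose columns are the frame's x, y, z axes.
In Python, from workcell import * gives the robot as it stands. The module is installed in compiled form; this text tells all that it offers.
- The arm moves only by the shell command python3 -m inch 'ROWS' [FORCE]. ROWS is JSON, a list of rows, each an object with "slide": the shift along the tool's x, y, z in units of 0.4 m (1.0 is 0.4 m), a list of three; "twist": the turn, a rotation vector about the tool's x, y, z in units of 2 rad (1.0 is 2 rad), a list of three; "hand": the gripper's target within -1 to 1 (shut at 1, half-way at 0, fully open at -1). In form: [{"slide": [tx, ty, tz], "twist": [rx, ry, rz], "hand": hand}, ...]. A call has exactly 8 rows; each row shifts and turns the commanded pose from where the row before left it, along the tool's axes as they then stand; what a row does not reach is not made up. A row lasts 1/10 s, in which the tool goes at most 50 mm and 8.59 degrees, less where a joint would pass 70% of its speed; a pose out of reach is approached as far as the arm can. A call with a number of a shift or a turn outside -1 to 1 is refused whole. A call with a gripper value outside its range is refused whole. The fingers move at their own pace and stop on an object; FORCE is the grip in N (left out, the last holds). Time passes only in rows, so rows that do not move let the fingers close, or fill a call up. It gives the time, the measured TCP pose, the force, the opening and the grip force at its end, in the units of the state.
- read_state(): the state, without advancing time (a new reading comes with each control period).
- snapshot(name): name is "side" or "top" or "wrist"; returns the picture (480x640x3 uint8, red, green, blue); there is no depth.
- camera_model(name): a dict with "K" (3x3 intrinsics, pixels), "k1" (the pictures are not rectified: a ray, as slopes to the right and down, at radius r is drawn at 1 + k1 r^2 times it, then the intrinsics apply), "origin" and "attitude" of the camera in the world; the wrist camera has in their place "hand_eye" (4x4, takes a point from camera to tool coordinates, whose origin is the TCP and whose axes are the flange's). Camera axes: x right, y down, z forward; pixel columns grow to the right and rows downward; lengths in m; the calibration is good to about 2 mm. A picture is of the moment at which its call begins: read the wrist's pose just before it. camera_model takes no time and is no camera call.
- hand_in(): hands the job in; it is judged then, once.
The state is a dict: "time_s": time; "joint_positions": joint angles; "qvel": joint speeds; "tau": joint torques, N m; "eef_pos": TCP position; "orientation": TCP orientation; "contact_force": force on the tool from outside, world axes, zero at the start; "wrist_torque": the same for the moment, N m; "opening": finger opening in m; "grip_force": force on a finger pad.
Only numpy, scipy, OpenCV 4.12 (cv2) and the standard library are available. Lean on these libraries where they do the work, as an engineer would, in place of code of your own. Each camera call takes 0.05 s, during which the arm holds its last target. There are 200 camera calls.

TASK

Get the bushes ready for inspection: spread the heap of four suspension bushes in the blue tray into a single, even layer on the tray floor, with at least 25 mm of bare floor between any two, and let go of them. Then pull the lamp on its sprung telescoping rod out by its orange grip until the yellow pointer stands over the red clip, and finish while still holding it there, steady against the spring. Leave the red clip where it is set and do not disturb the other things on the bench.

Things in the scene. Friction and masses are not known exactly. Their poses are not given: they have to be found in the camera images.
- tray: fixed blue open parts tray, outside 250 (x) x 290 (y) mm, rim 22 mm above the bench, walls 5 mm, inner floor 5 mm above the bench; origin under its centre, axes along its sides
- bush1_mid (a point): centre (half-way up) of one of four alike steel-and-rubber suspension bushes: short upright cylinders 36 mm across, 28 mm tall, 110 g. At the start three stand all but touching one another on the tray floor (centres 37.5 mm apart, in a triangle) and bush4 stands on top of these three
- bush1: the same bush as a whole; origin at the centre of its underside, z along its own axis
- bush2_mid (a point): centre (half-way up) of one of four alike steel-and-rubber suspension bushes: short upright cylinders 36 mm across, 28 mm tall, 110 g. At the start three stand all but touching one another on the tray floor (centres 37.5 mm apart, in a triangle) and bush4 stands on top of these three
- bush2: the same bush as a whole; origin at the centre of its underside, z along its own axis
- bush3_mid (a point): centre (half-way up) of one of four alike steel-and-rubber suspension bushes: short upright cylinders 36 mm across, 28 mm tall, 110 g. At the start three stand all but touching one another on the tray floor (centres 37.5 mm apart, in a triangle) and bush4 stands on top of these three
- bush3: the same bush as a whole; origin at the centre of its underside, z along its own axis
- bush4_mid (a point): centre (half-way up) of one of four alike steel-and-rubber suspension bushes: short upright cylinders 36 mm across, 28 mm tall, 110 g. At the start three stand all but touching one another on the tray floor (centres 37.5 mm apart, in a triangle) and bush4 stands on top of these three
- bush4: the same bush as a whole; origin at the centre of its underside, z along its own axis
- lamp: fixed grey base of the pull-out inspection lamp, 410 x 130 mm plate, 8 mm thick; carries an aluminium tube, 28 mm across, along its x axis, 50 mm above the bench, on two dark blocks, mouth towards the robot. Origin on the bench, straight under the middle of the lamp head when this is fully in; the lamp pulls out along this body's -x axis
- lamp_head: the sliding part: sprung steel rod, white lamp head (44 x 50 x 36 mm, its top 68 mm above the bench) and orange grip. Origin on the bench straight under the grip; equals the lamp's origin when fully in (as at the start), slides up to 170 mm along the lamp's -x to an end stop. The inner spring pulls it back in: about 3 N when in, growing by 45 N/m, 7 to 10 N at the clip; let go, it runs back
- grip_mid (a point): centre of the upright orange grip post on the lamp head, 22 x 22 mm (sides along the lamp's x and y), 50 mm tall, from 68 to 118 mm above the bench, this point 93 mm up; nothing stands beside it above the head's top
- pointer (a point): tip part of the yellow pointer blade (3 mm thick) that sticks out of the lamp head's side to the lamp's -y, 40 mm above the bench, 56 mm from the grip's axis and level with it along the lamp's x
- clip_mark (a point): centre of the top of the red clip (14 mm long along the lamp's x, 26 mm wide, top 28 mm above the bench) on the rule beside the rod: the length mark, set 90 to 140 mm from where the pointer starts, straight along the lamp's -x. The clip is stiff but can be shoved; axes as the lamp's
- screwdriver: orange-handled screwdriver, about 190 mm long, lying between tray and lamp; origin under its middle, x axis along it. Not part of the job
- grease_tin: yellow tin, 64 mm across, 70 mm tall, standing near the robot; origin under its centre. Not part of the job
- sleeve: black upright tube, 44 mm across, 120 mm tall, at the back; origin under its centre. Not part of the job
- mandrel: yellow upright cylinder with three drilled holes, 60 mm across, 85 mm tall, at the back; origin under its centre. Not part of the job
- jar: jar with white cap, 60 mm across, 85 mm tall, at the back; origin under its centre. Not part of the job
- wrench: steel wrench, about 200 mm long, lying to the right of the lamp; origin under its middle, x axis along it. Not part of the job
- brush: brush, about 200 mm long, lying to the left of the tray; origin under its middle, x axis along it. Not part of the job

How it is judged (in metres and radians):
On the way, in this order (a step that is already met when the one before it is completed fails the run):
1. the four bushes lie in one layer in the tray, at least 25 mm apart, let go (z of each of bush1_mid, bush2_mid, bush3_mid, bush4_mid in the frame of tray below 0.027 m and x of bush1_mid in the frame of tray between -0.12 and 0.12 m and y of bush1_mid in the frame of tray between -0.14 and 0.14 m and horizontal distance between bush1_mid and bush2_mid above 0.061 m and horizontal distance between each of bush1_mid, bush2_mid and bush3_mid above 0.061 m and horizontal distance between each of bush1_mid, bush2_mid, bush3_mid and bush4_mid above 0.061 m and x of bush2_mid in the frame of tray between -0.12 and 0.12 m and y of bush2_mid in the frame of tray between -0.14 and 0.14 m and x of bush3_mid in the frame of tray between -0.12 and 0.12 m and y of bush3_mid in the frame of tray between -0.14 and 0.14 m and x of bush4_mid in the frame of tray between -0.12 and 0.12 m and y of bush4_mid in the frame of tray between -0.14 and 0.14 m and contact force between the arm and bush1 below 0.1 N and contact force between the arm and bush2 below 0.1 N and contact force between the arm and bush3 below 0.1 N and contact force between the arm and bush4 below 0.1 N), for 0.2 s.
2. the lamp is pulled out and held by its grip with the pointer over the red clip (x of pointer in the frame of clip_mark between -0.007 and 0.007 m and linear speed of lamp_head below 0.02 m/s and contact force between the fingers and lamp_head above 4 N and distance between the grasp point and grip_mid below 0.05 m), for 0.3 s.
At the end, for the whole second after the job is handed in: All four bushes lie on the tray floor (centres under 27 mm up), inside it, centres over 61 mm apart, not touched by the robot; the fingers hold the lamp (over 4 N) at its grip (within 50 mm of its middle), rod still (20 mm/s), pointer within 7 mm of the red clip's centre along the rod (all of step 1 and all of step 2 and linear speed of each of bush1, bush2, bush3, bush4 below 0.02 m/s); the arm keeps its last pose, push and grip.
It fails at once if the red clip is shoved along its rule (more than 5 mm) (distance of clip_mark from where it was at the start of the episode above 0.005 m).
It fails at once if another thing on the bench is disturbed (moved more than 20 mm) (distance of any of screwdriver, grease_tin, sleeve, mandrel, jar, wrench, brush from where it was at the start of the episode above 0.02 m).
It also fails if it takes over 72 s, if anything falls off the work surface, if the arm or the gripper's body presses on something with over 40 N, if the wrist force passes 120 N, or if a joint passes its speed limit or range.

## Working session

There is one attempt and no reset: what is moved stays moved. The work goes in short steps, Python scripts to look and compute and a shell command to move; the robot and the scene stay as the last step left them, time stands still between calls to the robot, and variables do not carry over. Pictures are saved under pics/ and viewed, at most 10 in all, crops included, and the job is handed in when it is done.

```bash
mkdir -p pics; python3 - <<'E'
from workcell import *
import cv2,numpy as np
s=read_state();print(s)
for n in("top","side"):
    im=snapshot(n);np.save(n+"0.npy",im);cv2.imwrite(f"pics/{n}0.png",im[:,:,::-1]);print(n,camera_model(n))
print(camera_model("wrist"))
E
```

```text
{'time_s': 0.0, 'joint_positions': array([-62.39018505,  18.437919  ,  -4.01690785,  83.17517779,
         1.29675089,  78.54125472,  -3.26033308]), 'qvel': array([-0.01186194, -0.02352931,  0.00632826,  0.03911631, -0.00162823,
       -0.01285966, -0.06220219]), 'tau': array([-3.73735993e-04, -4.93581069e+01, -3.82146388e-01, -3.14329290e+01,
        1.30747500e-02,  1.14980861e-02,  1.14724503e-05]), 'eef_pos': array([0.29290107, 0.57969918, 0.24923418]), 'orientation': array([[-8.92595805e-01,  4.50857150e-01, -7.47156723e-04],
       [ 4.50857753e-01,  8.92594091e-01, -1.75398615e-03],
       [-1.23889522e-04, -1.90246208e-03, -9.99998183e-01]]), 'contact_force': array([ 0.99604177,  0.80272908, -0.36671721]), 'wrist_torque': array([-0.06363145,  0.01127771,  0.02976045]), 'grip_force': 0.0, 'opening': 0.0853476191592457}
top {'K': array([[592.25038366,   0.        , 313.9101481 ],
       [  0.        , 592.25038366, 231.27991668],
       [  0.        ,   0.        ,   1.        ]]), 'k1': -0.09733877754572855, 'origin': array([0.48707748, 0.01596601, 1.50685112]), 'attitude': ar
[... 395 characters left out ...]
'attitude': array([[ 0.82835126, -0.40548802,  0.38654064],
       [-0.55992157, -0.6213682 ,  0.54807791],
       [ 0.01794503, -0.67043347, -0.74175262]])}
{'K': array([[400.24158772,   0.        , 321.16614885],
       [  0.        , 400.24158772, 234.89710588],
       [  0.        ,   0.        ,   1.        ]]), 'k1': -0.01716035231040208, 'hand_eye': array([[ 4.39928755e-04, -9.52411032e-01, -3.04816392e-01,
         7.78711793e-02],
       [ 9.99999040e-01,  8.19410220e-04, -1.11702326e-03,
        -5.23230555e-04],
       [ 1.31363494e-03, -3.04815609e-01,  9.52410478e-01,
        -1.24100945e-01],
       [ 0.00000000e+00,  0.00000000e+00,  0.00000000e+00,
         1.00000000e+00]])}
```

View pics/top0.png

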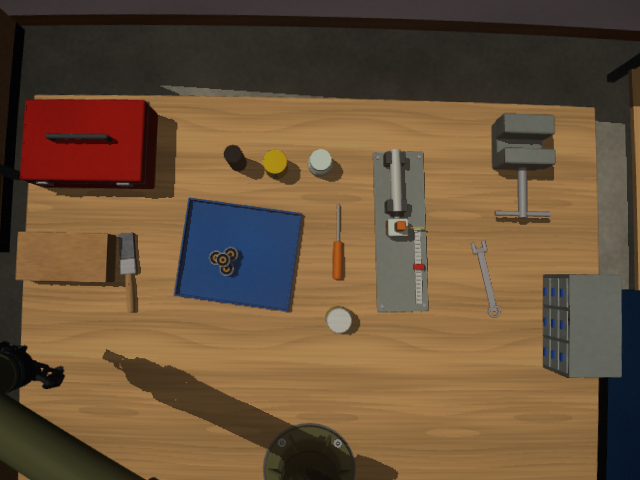

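View pics/side0.png

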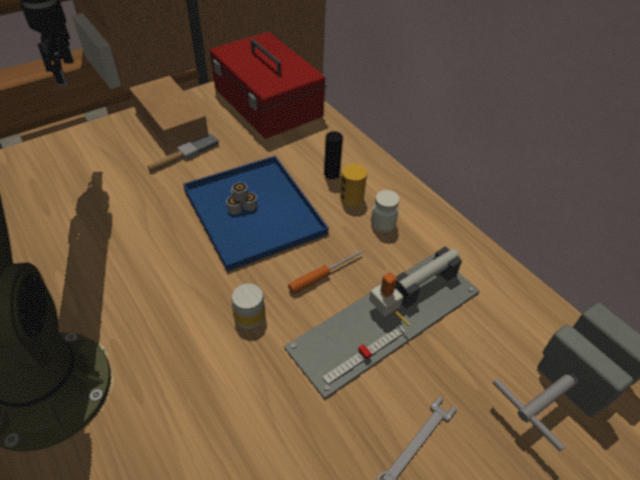

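The top picture shows the tray around (240,255), the heap at (223,260), the grip at (399,226), the clip at (419,267) and the pointer at (421,231). The side picture shows the heap at (241,200), the grip at (389,285) and the clip at (365,351).

```bash
cat > h.py <<'E'
from workcell import *
import cv2,numpy as np
def ray(n,px,st=None):
    m=camera_model(n);K=m["K"]
    p=cv2.undistortPoints(np.array([[px]],float),K,np.array([m["k1"],0,0,0,0.]))[0,0]
    d=np.array([p[0],p[1],1.])
    if n=="wrist":
        H=m["hand_eye"];R=st["orientation"];return st["eef_pos"]+R@H[:3,3],R@H[:3,:3]@d
    return m["origin"],m["attitude"]@d
def plane(n,px,z,st=None):
    o,d=ray(n,px,st);return o+d*(z-o[2])/d[2]
def tri(a,b):
    A=0;y=0
    for o,d in(a,b):
        d=d/np.linalg.norm(d);P=np.eye(3)-np.outer(d,d);A=A+P;y=y+P@o
    x=np.linalg.solve(A,y);res=[np.linalg.norm(np.cross(x-o,d/np.linalg.norm(d))) for o,d in(a,b)]
    return x,max(res)
def blobs(im,lo,hi,box=None,amin=5):
    h=cv2.cvtColor(im,cv2.COLOR_RGB2HSV);m=cv2.inRange(h,lo,hi)
    if box:
        k=np.zeros_like(m);x0,y0,x1,y1=box;k[y0:y1,x0:x1]=1;m=m*k
    n,l,s,c=cv2.connectedComponentsWithStats(m)
    return m,sorted([(int(s[i,4]),c[i].round(1).tolist(),s[i,:4].tolist()) for i in range(1,n) if s[i,4]>=amin],reverse=True)
def move(st,target,yawdeg=None):
    R=st["orientation"];print("slide(0.4m)",(R.T@(np.array(target)-st["eef_pos"])/0.4).round(4))
E
python3 - <<'E'
from h import *
T=np.load("top0.npy");S=np.load("side0.npy")
q=lambda *a:blobs(*a)[1][:3]
mt,_=blobs(T,(105,120,40),(125,255,255),(160,180,320,330));
c=max(cv2.findContours(mt,0,1)[0],key=cv2.contourArea);ap=cv2.approxPolyDP(cv2.convexHull(c),6,True)[:,0]
for p in ap:print("tray",p,plane("top",p.astype(float),.022).round(3))
print(q(T,(3,150,120),(14,255,255),(385,210,415,245)));print(q(S,(3,150,60),(14,255,255),(375,265,405,305)))
rT=q(T,(0,150,80),(3,255,255),(405,250,430,280));rS=q(S,(0,150,60),(3,255,255),(350,335,380,365));print(rT,rS)
rT=q(T,(176,150,80),(180,255,255),(405,250,430,280));rS=q(S,(176,150,60),(180,255,255),(350,335,380,365));print(rT,rS)
print(q(T,(20,100,100),(32,255,255),(405,220,435,245)));print(q(S,(18,130,80),(32,255,255),(385,300,420,345)))
t=np.hstack([cv2.resize(T[195:295,370:440],None,fx=5,fy=5,interpolation=2),cv2.resize(S[260:360,340:420],None,fx=5,fy=5,interpolation=2)])
cv2.imwrite("pics/c1.png",t[:,:,::-1])
E
```

```text
tray [189 198] [0.675 0.316 0.022]
tray [300 214] [0.64  0.035 0.022]
tray [287 310] [0.399 0.062 0.022]
tray [175 294] [0.433 0.344 0.022]
[(76, [400.9, 225.0], [397, 221, 9, 9])]
[(238, [388.5, 283.2], [382, 272, 15, 24])]
[(56, [418.6, 266.4], [414, 264, 10, 6])] [(89, [364.4, 350.9], [359, 345, 12, 13])]
[] []
[(25, [417.1, 227.4], [410, 227, 15, 2])]
[(48, [401.1, 317.0], [395, 311, 14, 14])]
```

View pics/c1.png

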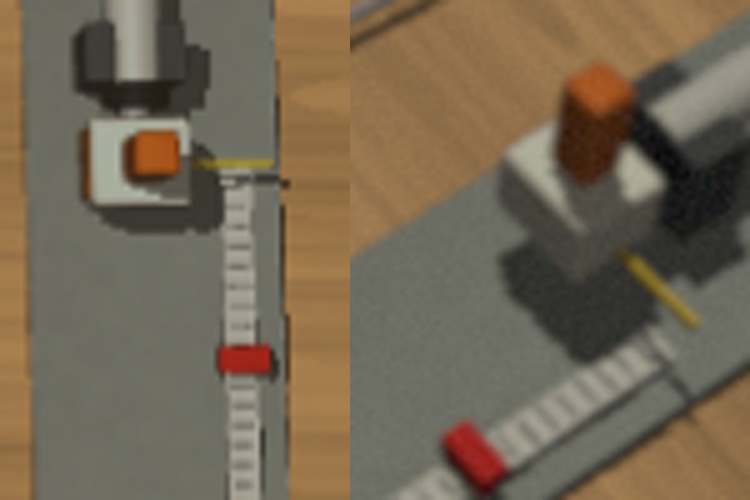

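The enlarged crop places the grip top at top pixel (401,226), the pointer tip at (424,227) and the clip at (419,267). In the side picture the clip is at (365,351).

```bash
python3 - <<'E'
from h import *
s=read_state()
h,r=tri(ray("top",(223,259)),ray("side",(239.5,190)));print("heap top",h,r)
print("clip",tri(ray("top",(418.6,266.4)),ray("side",(364.4,350.6))),"grip top",tri(ray("top",(401,225.6)),ray("side",(389.5,276))))
print("tip",tri(ray("top",(424.4,227.4)),ray("side",(479/5+340-30.+0, 324/5+260))) ,tri(ray("top",(424.4,227.4)),ray("side",(340+348/5,260+325/5))))
move(s,[h[0],h[1],.25])
E
```

```text
heap top [0.52191545 0.22198191 0.04837779] 0.0005139646227252964
clip (array([ 0.51352638, -0.26629344,  0.02252422]), np.float64(0.00018849161521150248)) grip top (array([ 0.60796724, -0.20609193,  0.11808753]), np.float64(0.0008807688862489468))
tip (array([ 0.60839675, -0.27493722,  0.04115051]), np.float64(0.0027225161272393036)) (array([ 0.61122618, -0.27726891,  0.04084529]), np.float64(0.0008219492795263611))
slide(0.4m) [-9.143e-01 -5.402e-01 -7.000e-04]
```

```bash
python3 -m inch '[{"slide":[-0.105,-0.062,0],"twist":[0,0,0],"hand":-1},{"slide":[-0.105,-0.062,0],"twist":[0,0,0],"hand":-1},{"slide":[-0.105,-0.062,0],"twist":[0,0,0],"hand":-1},{"slide":[-0.105,-0.062,0],"twist":[0,0,0],"hand":-1},{"slide":[-0.105,-0.062,0],"twist":[0,0,0],"hand":-1},{"slide":[-0.105,-0.062,0],"twist":[0,0,0],"hand":-1},{"slide":[-0.105,-0.062,0],"twist":[0,0,0],"hand":-1},{"slide":[-0.06,-0.03,0],"twist":[0,0,0],"hand":-1}]' 40
python3 -m inch '[{"slide":[0,0,0],"twist":[0,0,0],"hand":-1},{"slide":[0,0,0],"twist":[0,0,0],"hand":-1},{"slide":[0,0,0],"twist":[0,0,0],"hand":-1},{"slide":[0,0,0],"twist":[0,0,0],"hand":-1},{"slide":[0,0,0],"twist":[0,0,0],"hand":-1},{"slide":[0,0,0],"twist":[0,0,0],"hand":-1},{"slide":[0,0,0],"twist":[0,0,0],"hand":-1},{"slide":[0,0,0],"twist":[0,0,0],"hand":-1}]'
python3 - <<'E'
from h import *
s=read_state();im=snapshot("wrist");np.save("w1.npy",im);np.savez("w1s.npz",**s);cv2.imwrite("pics/w1.png",im[:,:,::-1]);print(s["eef_pos"],s["orientation"][:,0])
E
```

```text
time_s: 0.9
eef_pos: [0.4955, 0.2659, 0.2502]
orientation: [[-0.89, 0.456, 0.001], [0.456, 0.89, -0.002], [-0.001, -0.001, -1.0]]
contact_force: [-0.7, 0.0, 0.3]
opening: 0.0854
grip_force: 0.0
time_s: 1.7
eef_pos: [0.4932, 0.2712, 0.2504]
orientation: [[-0.893, 0.451, 0.0], [0.451, 0.893, 0.0], [-0.0, 0.0, -1.0]]
contact_force: [0.0, 0.2, 0.9]
opening: 0.0854
grip_force: 0.0
[0.49322688 0.27123624 0.25035907] [-8.92678408e-01  4.50694189e-01 -9.00642639e-05]
```

View pics/w1.png

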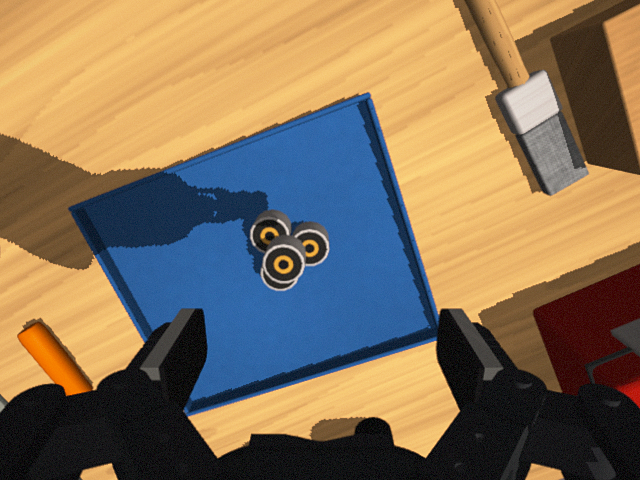

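The wrist picture shows the heap with ring centres at about (283,264) for the top bush, then (268,235) and (312,247). The third lower bush is half hidden at (280,280), below the top bush. Now I measure them.

```bash
python3 - <<'E'
from h import *
s=np.load("w1s.npz");im=np.load("w1.npy")
m,b=blobs(im,(10,110,100),(28,255,255),(240,205,335,295));print(b)
for a,c,_ in b[:4]:print(c,plane("wrist",c,.061,s).round(4),plane("wrist",c,.033,s).round(4))
T=np.load("top0.npy");m,bt=blobs(T,(8,100,70),(30,255,255),(205,240,245,280),2);print(bt)
for a,c,_ in bt[:3]:print(c,plane("top",c,.061).round(4),plane("top",c,.033).round(4))
mb,_=blobs(im,(100,120,30),(130,255,255),(50,80,450,420))
c=max(cv2.findContours(mb,0,1)[0],key=cv2.contourArea)
for p in cv2.approxPolyDP(cv2.convexHull(c),8,True)[:,0]:print("tray",p,plane("wrist",p.astype(float),.022,s).round(4))
E
```

```text
[(232, [283.0, 264.1], [273, 255, 21, 19]), (155, [311.2, 247.3], [302, 240, 17, 17]), (144, [267.9, 233.2], [260, 227, 19, 17])]
[283.0, 264.1] [0.5215 0.22   0.061 ] [0.5302 0.2123 0.033 ]
[311.2, 247.3] [0.5188 0.2481 0.061 ] [0.5273 0.2429 0.033 ]
[267.9, 233.2] [0.4919 0.2219 0.061 ] [0.498  0.2144 0.033 ]
[(38, [222.0, 259.2], [219, 256, 7, 7]), (21, [230.6, 252.6], [227, 251, 7, 6]), (21, [225.6, 269.3], [223, 267, 7, 5]), (17, [214.0, 256.5], [212, 254, 5, 7])]
[222.0, 259.2] [0.5215 0.2224 0.061 ] [0.5222 0.2264 0.033 ]
[230.6, 252.6] [0.5381 0.2018 0.061 ] [0.539  0.2054 0.033 ]
[225.6, 269.3] [0.4971 0.2129 0.061 ] [0.4973 0.2167 0.033 ]
tray [368  93] [0.4309 0.3453 0.022 ]
tray [439 317] [0.6529 0.3205 0.022 ]
tray [437 340] [0.6765 0.3091 0.022 ]
tray [186 416] [0.6427 0.03   0.022 ]
tray [ 69 208] [0.3975 0.0609 0.022 ]
```

```bash
python3 -m inch '[{"slide":[-0.06,-0.039,0.07],"twist":[0,0,0],"hand":-1},{"slide":[-0.059,-0.039,0.07],"twist":[0,0,0],"hand":-1},{"slide":[0,0,0.1],"twist":[0,0,0],"hand":-1},{"slide":[0,0,0.1],"twist":[0,0,0],"hand":-1},{"slide":[0,0,0.08],"twist":[0,0,0],"hand":-1},{"slide":[0,0,0.06],"twist":[0,0,0],"hand":-1},{"slide":[0,0,0],"twist":[0,0,0],"hand":-1},{"slide":[0,0,0],"twist":[0,0,0],"hand":-1}]' 40
python3 -m inch '[{"slide":[0,0,0],"twist":[0,0,0],"hand":1},{"slide":[0,0,0],"twist":[0,0,0],"hand":1},{"slide":[0,0,0],"twist":[0,0,0],"hand":1},{"slide":[0,0,0],"twist":[0,0,0],"hand":1},{"slide":[0,0,0],"twist":[0,0,0],"hand":1},{"slide":[0,0,0],"twist":[0,0,0],"hand":1},{"slide":[0,0,0],"twist":[0,0,0],"hand":1},{"slide":[0,0,0],"twist":[0,0,0],"hand":1}]' 40
```

```text
time_s: 2.55
eef_pos: [0.5219, 0.2218, 0.0587]
orientation: [[-0.893, 0.451, 0.0], [0.451, 0.893, -0.0], [-0.0, -0.0, -1.0]]
contact_force: [1.2, -0.4, -0.3]
opening: 0.0853
grip_force: 0.0
time_s: 3.35
eef_pos: [0.5224, 0.2222, 0.0597]
orientation: [[-0.893, 0.451, 0.002], [0.451, 0.893, 0.001], [-0.001, 0.002, -1.0]]
contact_force: [-1.2, -1.1, 6.1]
opening: 0.0347
grip_force: 39.8
```

```bash
python3 -m inch '[{"slide":[0,0,-0.06],"twist":[0,0,0],"hand":1},{"slide":[0,0,-0.12],"twist":[0,0,0],"hand":1},{"slide":[-0.0912,-0.0484,0],"twist":[0,0,0],"hand":1},{"slide":[-0.0912,-0.0484,0],"twist":[0,0,0],"hand":1},{"slide":[-0.0912,-0.0484,0],"twist":[0,0,0],"hand":1},{"slide":[0,0,0],"twist":[0,0,0.071],"hand":1},{"slide":[0,0,0],"twist":[0,0,0.071],"hand":1},{"slide":[0,0,0],"twist":[0,0,0],"hand":1}]' 40
python3 -m inch '[{"slide":[0,0,0.08],"twist":[0,0,0],"hand":1},{"slide":[0,0,0.08],"twist":[0,0,0],"hand":1},{"slide":[0,0,0.05],"twist":[0,0,0],"hand":1},{"slide":[0,0,0.02],"twist":[0,0,0],"hand":1},{"slide":[0,0,0.0155],"twist":[0,0,0],"hand":1},{"slide":[0,0,0],"twist":[0,0,0],"hand":1},{"slide":[0,0,0],"twist":[0,0,0],"hand":1},{"slide":[0,0,0],"twist":[0,0,0],"hand":1}]' 40
```

```text
time_s: 4.15
eef_pos: [0.593, 0.1202, 0.1299]
orientation: [[-0.73, 0.684, -0.001], [0.684, 0.73, -0.0], [0.0, -0.001, -1.0]]
contact_force: [0.1, 0.5, -1.6]
opening: 0.0345
grip_force: 40.2
time_s: 4.95
eef_pos: [0.594, 0.1209, 0.0331]
orientation: [[-0.731, 0.683, 0.002], [0.683, 0.731, 0.001], [-0.001, 0.002, -1.0]]
contact_force: [-0.6, -0.8, -1.3]
opening: 0.0345
grip_force: 40.2
```

```bash
python3 -m inch '[{"slide":[0,0,0.004],"twist":[0,0,0],"hand":1},{"slide":[0,0,0],"twist":[0,0,0],"hand":1},{"slide":[0,0,0],"twist":[0,0,0],"hand":-0.4},{"slide":[0,0,0],"twist":[0,0,0],"hand":-0.4},{"slide":[0,0,0],"twist":[0,0,0],"hand":-0.4},{"slide":[0,0,-0.04],"twist":[0,0,0],"hand":-0.4},{"slide":[0,0,-0.12],"twist":[0,0,0],"hand":-0.4},{"slide":[0,0,-0.12],"twist":[0,0,0],"hand":-0.4}]' 40
python3 -m inch '[{"slide":[0.06,-0.06,-0.03],"twist":[0,0,0],"hand":-0.4},{"slide":[0.08,0.06,-0.04],"twist":[0,0,0],"hand":-0.4},{"slide":[0.08,0.06,0],"twist":[0,0,0],"hand":-0.4},{"slide":[0.06,0.06,0],"twist":[0,0,0],"hand":-0.4},{"slide":[0,0.06,0],"twist":[0,0,0],"hand":-0.4},{"slide":[0,0,0],"twist":[0,0,0],"hand":-0.4},{"slide":[0,0,0],"twist":[0,0,0],"hand":-0.4},{"slide":[0,0,0],"twist":[0,0,0],"hand":-0.4}]' 40
python3 - <<'E'
from h import *
s=read_state();im=snapshot("wrist");np.save("w2.npy",im);np.savez("w2s.npz",**s);cv2.imwrite("pics/w2.png",im[:,:,::-1]);print(s["eef_pos"],s["orientation"][:,0])
m,b=blobs(im,(10,110,100),(28,255,255));
for a,c,bx in b:
    if 80<a<800: print(a,c,bx,plane("wrist",c,.033,s).round(4))
E
```

```text
time_s: 5.75
eef_pos: [0.5924, 0.1203, 0.1438]
orientation: [[-0.73, 0.683, -0.002], [0.683, 0.73, -0.001], [0.001, -0.002, -1.0]]
contact_force: [1.4, 1.7, -0.3]
opening: 0.06
grip_force: 0.0
time_s: 6.55
eef_pos: [0.5607, 0.2482, 0.171]
orientation: [[-0.729, 0.684, 0.0], [0.684, 0.729, -0.001], [-0.001, -0.0, -1.0]]
contact_force: [-0.4, -0.2, -0.1]
opening: 0.0597
grip_force: 0.0
[0.56067582 0.24818002 0.17099347] [-7.29207575e-01  6.84292364e-01 -5.22561664e-04]
391 [279.9, 197.7] [268, 186, 25, 25] [0.5269 0.241  0.033 ]
391 [223.5, 196.0] [211, 184, 26, 25] [0.5003 0.2143 0.033 ]
316 [252.9, 242.1] [241, 232, 25, 22] [0.5363 0.2052 0.033 ]
```

View pics/w2.png

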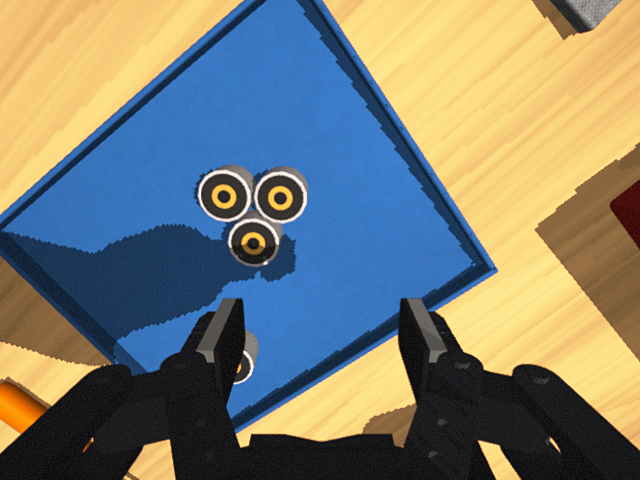

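The wrist picture shows the three lower bushes at (224,196), (280,198) and (253,242). Bush4 stands alone near (245,360). The measured spacing of about 37.3 mm matches the stated 37.5 mm, which confirms the 33 mm top height.

```bash
python3 -m inch '[{"slide":[-0.02,-0.06,0.03],"twist":[0,0,0],"hand":-0.4},{"slide":[-0.019,-0.06,0.03],"twist":[0,0,0],"hand":-0.4},{"slide":[0,0,0.09],"twist":[0,0,0],"hand":-0.4},{"slide":[0,0,0.09],"twist":[0,0,0],"hand":-0.4},{"slide":[0,0,0.06],"twist":[0,0,0],"hand":-0.4},{"slide":[0,0,0.03],"twist":[0,0,0],"hand":-0.4},{"slide":[0,0,0.022],"twist":[0,0,0],"hand":-0.4},{"slide":[0,0,0],"twist":[0,0,0],"hand":-0.4}]' 40
python3 -m inch '[{"slide":[0,0,0],"twist":[0,0,0],"hand":-0.4},{"slide":[0,0,0],"twist":[0,0,0],"hand":1},{"slide":[0,0,0],"twist":[0,0,0],"hand":1},{"slide":[0,0,0],"twist":[0,0,0],"hand":1},{"slide":[0,0,0],"twist":[0,0,0],"hand":1},{"slide":[0,0,0],"twist":[0,0,0],"hand":1},{"slide":[0,0,0],"twist":[0,0,0],"hand":1},{"slide":[0,0,0],"twist":[0,0,0],"hand":1}]' 40
```

```text
time_s: 7.4
eef_pos: [0.5391, 0.2036, 0.0295]
orientation: [[-0.73, 0.683, -0.001], [0.683, 0.73, -0.0], [0.0, -0.001, -1.0]]
contact_force: [0.1, 0.4, -0.1]
opening: 0.0595
grip_force: 0.0
time_s: 8.2
eef_pos: [0.5402, 0.2044, 0.0312]
orientation: [[-0.73, 0.683, 0.002], [0.683, 0.73, 0.001], [-0.001, 0.002, -1.0]]
contact_force: [-0.8, -1.1, 6.4]
opening: 0.0349
grip_force: 40.2
```

```bash
python3 -m inch '[{"slide":[0,0,-0.05],"twist":[0,0,0],"hand":1},{"slide":[0,0,-0.1],"twist":[0,0,0],"hand":1},{"slide":[-0.028,0.0945,0],"twist":[0,0,0],"hand":1},{"slide":[-0.028,0.0945,0],"twist":[0,0,0],"hand":1},{"slide":[0,0,0],"twist":[0,0,0],"hand":1},{"slide":[0,0,0.08],"twist":[0,0,0],"hand":1},{"slide":[0,0,0.05],"twist":[0,0,0],"hand":1},{"slide":[0,0,0.02],"twist":[0,0,0],"hand":1}]' 40
python3 -m inch '[{"slide":[0,0,0],"twist":[0,0,0],"hand":1},{"slide":[0,0,0],"twist":[0,0,0],"hand":1},{"slide":[0,0,0],"twist":[0,0,0],"hand":-0.4},{"slide":[0,0,0],"twist":[0,0,0],"hand":-0.4},{"slide":[0,0,0],"twist":[0,0,0],"hand":-0.4},{"slide":[0,0,-0.04],"twist":[0,0,0],"hand":-0.4},{"slide":[0,0,-0.12],"twist":[0,0,0],"hand":-0.4},{"slide":[0,0,-0.12],"twist":[0,0,0],"hand":-0.4}]' 40
```

```text
time_s: 9.0
eef_pos: [0.6051, 0.243, 0.0301]
orientation: [[-0.73, 0.683, -0.005], [0.683, 0.73, -0.002], [0.003, -0.005, -1.0]]
contact_force: [-17.2, -6.6, 45.1]
opening: 0.0342
grip_force: 46.1
time_s: 9.8
eef_pos: [0.6065, 0.2436, 0.143]
orientation: [[-0.73, 0.683, -0.002], [0.683, 0.73, -0.001], [0.0, -0.002, -1.0]]
contact_force: [0.5, 1.0, 0.1]
opening: 0.0597
grip_force: 0.0
```

```bash
python3 -m inch '[{"slide":[0,0,0],"twist":[0,0,-0.0687],"hand":-0.4},{"slide":[0,0,0],"twist":[0,0,-0.0687],"hand":-0.4},{"slide":[0,0,0],"twist":[0,0,-0.0687],"hand":-0.4},{"slide":[0,0,0],"twist":[0,0,-0.0687],"hand":-0.4},{"slide":[0,0,0],"twist":[0,0,-0.0687],"hand":-0.4},{"slide":[0,0,0],"twist":[0,0,-0.0687],"hand":-0.4},{"slide":[0,0,0],"twist":[0,0,-0.0687],"hand":-0.4},{"slide":[0,0,0],"twist":[0,0,-0.0687],"hand":-0.4}]' 40
python3 - <<'E'
from h import *
s=read_state();im=snapshot("wrist");np.save("w3.npy",im);np.savez("w3s.npz",**s)
m,b=blobs(im,(10,110,100),(28,255,255));
for a,c,bx in b:
    if 80<a<900: print(a,c,bx,plane("wrist",c,.033,s).round(4))
s=read_state();print(s["eef_pos"],s["orientation"][:,0]);move(s,[.4965,.213,.030])
E
```

```text
time_s: 10.6
eef_pos: [0.6076, 0.2439, 0.1431]
orientation: [[-0.938, -0.346, 0.001], [-0.346, 0.938, 0.0], [-0.002, -0.0, -1.0]]
contact_force: [-0.9, 0.7, -1.0]
opening: 0.0596
grip_force: 0.0
635 [340.6, 42.7] [325, 26, 32, 34] [0.4998 0.2145 0.033 ]
571 [368.1, 110.1] [354, 95, 30, 31] [0.5267 0.2413 0.033 ]
444 [326.2, 235.7] [313, 223, 27, 26] [0.604  0.2452 0.033 ]
402 [129.0, 148.3] [116, 135, 27, 28] [0.5937 0.1198 0.033 ]
[0.6075833  0.24386416 0.14311969] [-0.93670197 -0.35012443 -0.001518  ]
slide(0.4m) [0.2876 0.025  0.2824]
```

```bash
python3 -m inch '[{"slide":[0.096,0.0083,0],"twist":[0,0,0],"hand":-0.4},{"slide":[0.096,0.0083,0],"twist":[0,0,0],"hand":-0.4},{"slide":[0.096,0.0083,0],"twist":[0,0,0],"hand":-0.4},{"slide":[0,0,0.07],"twist":[0,0,0],"hand":-0.4},{"slide":[0,0,0.09],"twist":[0,0,0],"hand":-0.4},{"slide":[0,0,0.07],"twist":[0,0,0],"hand":-0.4},{"slide":[0,0,0.03],"twist":[0,0,0],"hand":-0.4},{"slide":[0,0,0.022],"twist":[0,0,0],"hand":-0.4}]' 40
python3 -m inch '[{"slide":[0,0,0],"twist":[0,0,0],"hand":-0.4},{"slide":[0,0,0],"twist":[0,0,0],"hand":-0.4},{"slide":[0,0,0],"twist":[0,0,0],"hand":1},{"slide":[0,0,0],"twist":[0,0,0],"hand":1},{"slide":[0,0,0],"twist":[0,0,0],"hand":1},{"slide":[0,0,0],"twist":[0,0,0],"hand":1},{"slide":[0,0,0],"twist":[0,0,0],"hand":1},{"slide":[0,0,0],"twist":[0,0,0],"hand":1}]' 40
```

```text
time_s: 11.45
eef_pos: [0.4956, 0.2141, 0.0288]
orientation: [[-0.941, -0.339, 0.0], [-0.339, 0.941, -0.0], [-0.0, -0.0, -1.0]]
contact_force: [0.9, 0.2, 1.3]
opening: 0.0599
grip_force: 0.0
time_s: 12.25
eef_pos: [0.4965, 0.2145, 0.0303]
orientation: [[-0.94, -0.34, 0.002], [-0.34, 0.94, 0.001], [-0.002, 0.0, -1.0]]
contact_force: [-0.9, -1.1, 5.9]
opening: 0.0345
grip_force: 40.0
```

```bash
python3 -m inch '[{"slide":[0,0,-0.05],"twist":[0,0,0],"hand":1},{"slide":[0,0,-0.1],"twist":[0,0,0],"hand":1},{"slide":[0.0525,-0.074,0],"twist":[0,0,0],"hand":1},{"slide":[0.0525,-0.074,0],"twist":[0,0,0],"hand":1},{"slide":[0,0,0.07],"twist":[0,0,0],"hand":1},{"slide":[0,0,0.05],"twist":[0,0,0],"hand":1},{"slide":[0,0,0.015],"twist":[0,0,0],"hand":1},{"slide":[0,0,0.005],"twist":[0,0,0],"hand":1}]' 40
python3 -m inch '[{"slide":[0,0,0.005],"twist":[0,0,0],"hand":1},{"slide":[0,0,0.003],"twist":[0,0,0],"hand":1},{"slide":[0,0,0],"twist":[0,0,0],"hand":-0.4},{"slide":[0,0,0],"twist":[0,0,0],"hand":-0.4},{"slide":[0,0,0],"twist":[0,0,0],"hand":-0.4},{"slide":[0,0,-0.04],"twist":[0,0,0],"hand":-0.4},{"slide":[0,0,-0.12],"twist":[0,0,0],"hand":-0.4},{"slide":[0,0,-0.12],"twist":[0,0,0],"hand":-0.4}]' 40
python3 -m inch '[{"slide":[0,0,-0.12],"twist":[0,0,0],"hand":-1},{"slide":[0,0,-0.12],"twist":[0,0,0],"hand":-1},{"slide":[0,0,0],"twist":[0,0,0],"hand":-1},{"slide":[0,0,0],"twist":[0,0,0],"hand":-1},{"slide":[0,0,0],"twist":[0,0,0],"hand":-1},{"slide":[0,0,0],"twist":[0,0,0],"hand":-1},{"slide":[0,0,0],"twist":[0,0,0],"hand":-1},{"slide":[0,0,0],"twist":[0,0,0],"hand":-1}]' 40
python3 - <<'E'
from h import *
T=snapshot("top");S=snapshot("side");np.save("top1.npy",T);np.save("side1.npy",S)
m,b=blobs(T,(8,100,70),(30,255,255),(185,205,292,300),4)
for a,c,bx in b: print(a,c,plane("top",c,.033).round(4))
print(read_state()["eef_pos"],read_state()["joint_positions"])
# lamp plate axis & clip, tip, grip in top view
for n,c,z in(("clip",(418.6,266.4),.028),("grip",(401,225.6),.118),("tip",(424.4,227.4),.04)):print(n,plane("top",c,z).round(4))
h=cv2.cvtColor(T,cv2.COLOR_RGB2HSV);g=cv2.inRange(h,(0,0,60),(180,60,150));k=np.zeros_like(g);k[145:320,370:432]=1;g=g*k
c=max(cv2.findContours(cv2.morphologyEx(g,cv2.MORPH_CLOSE,np.ones((5,5))),0,1)[0],key=cv2.contourArea);q=cv2.boxPoints(cv2.minAreaRect(c));
for p in q:print("plate",p,plane("top",p.astype(float),.008).round(4))
cv2.imwrite("pics/top1.png",cv2.resize(T[140:340,160:440],None,fx=2.8,fy=2.8)[:,:,::-1])
E
```

```text
time_s: 13.05
eef_pos: [0.4755, 0.144, 0.0323]
orientation: [[-0.94, -0.341, -0.002], [-0.341, 0.94, -0.001], [0.002, -0.0, -1.0]]
contact_force: [0.6, 0.4, -1.5]
opening: 0.0347
grip_force: 40.2
time_s: 13.85
eef_pos: [0.4752, 0.1437, 0.1424]
orientation: [[-0.94, -0.34, -0.002], [-0.34, 0.94, -0.001], [0.002, -0.0, -1.0]]
contact_force: [1.2, 1.4, 0.1]
opening: 0.0599
grip_force: 0.0
time_s: 14.65
eef_pos: [0.4757, 0.1439, 0.2368]
orientation: [[-0.94, -0.34, -0.002], [-0.34, 0.94, -0.001], [0.002, -0.0, -1.0]]
contact_force: [-0.1, -0.4, 0.1]
opening: 0.0855
grip_force: 0.0
154 [275.9, 206.7] [0.6561 0.0952 0.033 ]
63 [193.8, 276.5] [0.4778 0.2956 0.033 ]
37 [265.0, 231.3] [0.5938 0.121  0.033 ]
35 [215.1, 226.3] [0.604  0.2461 0.033 ]
22 [190.5, 298.5] [0.4231 0.3022 0.033 ]
18 [215.3, 255.3] [0.5316 0.2434 0.033 ]
16 [185.3, 209.1] [0.6458 0.3224 0.033 ]
5 [211.0, 293.4] [0.4368 0.2515 0.033 ]
4 [230.5, 294.2] [0.4359 0.2029 0.033 ]
[0.4759472  0.14406641 0.2372504 ] [-2.52466205e+01  1.86536338e-01  5.36425443e+00  1.05546507e+02
 -1.73416683e-02  7.43144346e+01  9.00305506e+01]
clip [ 0.5133 -0.2651  0.028 ]
grip [ 0.6073 -0.2056  0.118 ]
tip [ 0.6107 -0.2769  0.04  ]
plate [372.76935 150.4657 ] [ 0.8095 -0.1491  0.008 ]
plate [423.24597 149.10147] [ 0.8163 -0.28    0.008 ]
plate [427.61023 310.57812] [ 0.4022 -0.2929  0.008 ]
plate [377.1336  311.94235] [ 0.397  -0.1645  0.008 ]
```

View pics/top1.png

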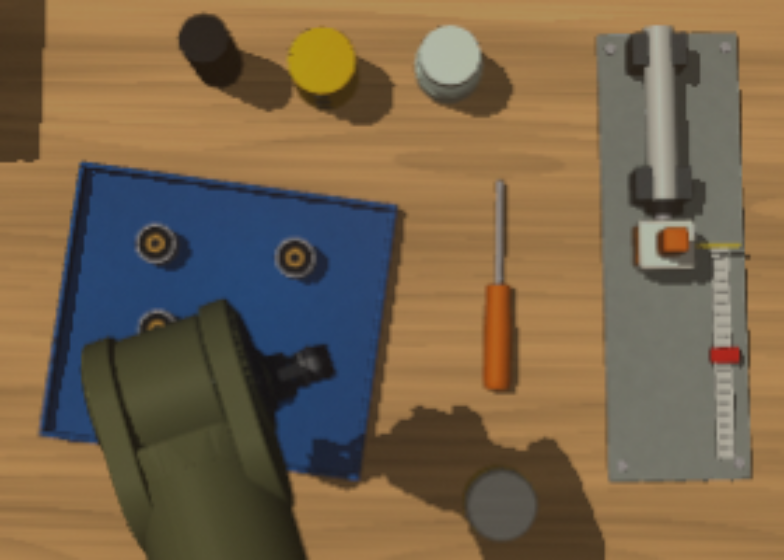

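The enlarged top crop shows bushes at (155,243), (295,257) and (156,325), all well separated. The fourth is hidden under the arm, and the bench is undisturbed. The lamp axis lies at about +2 degrees yaw. Next I move over to the lamp.

```bash
python3 -m inch '[{"slide":[-0.0014,-0.1167,0],"twist":[0,0,0],"hand":-1},{"slide":[-0.0014,-0.1167,0],"twist":[0,0,0],"hand":-1},{"slide":[-0.0014,-0.1167,0],"twist":[0,0,0],"hand":-1},{"slide":[-0.0014,-0.1167,0],"twist":[0,0,0],"hand":-1},{"slide":[-0.0014,-0.1167,0],"twist":[0,0,0],"hand":-1},{"slide":[-0.0014,-0.1167,0],"twist":[0,0,0],"hand":-1},{"slide":[-0.0014,-0.1167,0],"twist":[0,0,0],"hand":-1},{"slide":[-0.0014,-0.1167,0],"twist":[0,0,0],"hand":-1}]' 60
python3 -m inch '[{"slide":[0,0,0],"twist":[0,0,0.0673],"hand":-1},{"slide":[0,0,0],"twist":[0,0,0.0673],"hand":-1},{"slide":[0,0,0],"twist":[0,0,0.0673],"hand":-1},{"slide":[0,0,0],"twist":[0,0,0.0673],"hand":-1},{"slide":[0,0,0],"twist":[0,0,0.0673],"hand":-1},{"slide":[0,0,0],"twist":[0,0,0.0673],"hand":-1},{"slide":[0,0,0],"twist":[0,0,0.0673],"hand":-1},{"slide":[0,0,0],"twist":[0,0,0.0673],"hand":-1}]'
python3 -m inch '[{"slide":[0,0,0],"twist":[0,0,0.0673],"hand":-1},{"slide":[0,0,0],"twist":[0,0,0.0673],"hand":-1},{"slide":[0,0,0],"twist":[0,0,0.0673],"hand":-1},{"slide":[0,0,0],"twist":[0,0,0.0673],"hand":-1},{"slide":[0,0,0],"twist":[0,0,0.0673],"hand":-1},{"slide":[0,0,0],"twist":[0,0,0.0673],"hand":-1},{"slide":[0,0,0],"twist":[0,0,0],"hand":-1},{"slide":[0,0,0],"twist":[0,0,0],"hand":-1}]'
python3 - <<'E'
from h import *
s=read_state();im=snapshot("wrist");np.save("w4.npy",im);np.savez("w4s.npz",**s);cv2.imwrite("pics/w4.png",im[:,:,::-1]);print(s["eef_pos"],s["orientation"][:,1])
T=snapshot("top");m,b=blobs(T,(8,100,70),(30,255,255),(185,205,292,300),12)
for a,c,bx in b: print(a,c,plane("top",c,.033).round(4))
E
```

```text
time_s: 15.55
eef_pos: [0.608, -0.2071, 0.2376]
orientation: [[-0.94, -0.341, 0.0], [-0.341, 0.94, 0.0], [-0.0, -0.0, -1.0]]
contact_force: [-0.3, -1.0, 0.8]
opening: 0.0855
grip_force: 0.0
time_s: 16.35
eef_pos: [0.6075, -0.2054, 0.2374]
orientation: [[-0.742, 0.67, -0.0], [0.67, 0.742, 0.0], [0.0, -0.0, -1.0]]
contact_force: [-0.6, -0.0, -0.2]
opening: 0.0853
grip_force: 0.0
time_s: 17.15
eef_pos: [0.6075, -0.2053, 0.2376]
orientation: [[-0.037, 0.999, -0.0], [0.999, 0.037, -0.0], [-0.0, -0.0, -1.0]]
contact_force: [-0.2, 0.7, 0.3]
opening: 0.0856
grip_force: 0.0
[ 0.60751174 -0.20534181  0.23756637] [ 9.99307367e-01  3.72120183e-02 -2.28891815e-04]
154 [275.9, 206.7] [0.6561 0.0952 0.033 ]
40 [253.8, 276.9] [0.4798 0.1461 0.033 ]
40 [215.6, 257.0] [0.5274 0.2425 0.033 ]
39 [265.0, 231.4] [0.5936 0.121  0.033 ]
36 [215.1, 226.3] [0.604  0.2461 0.033 ]
21 [190.3, 298.7] [0.4226 0.3027 0.033 ]
16 [185.3, 209.1] [0.6458 0.3224 0.033 ]
```

View pics/w4.png

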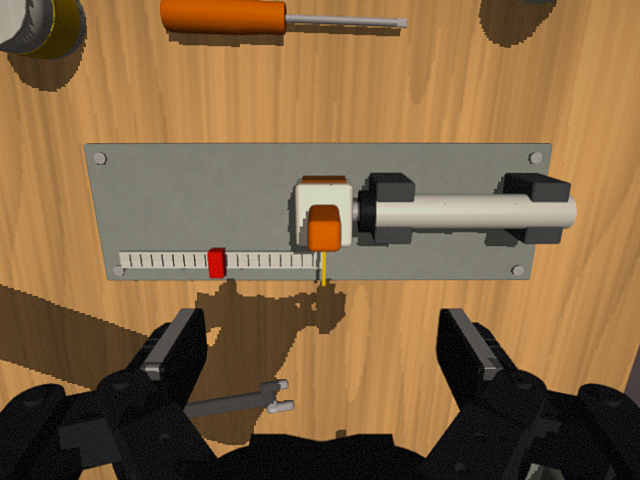

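The wrist picture shows the grip's top face at (324,236), the pointer blade at (324,268) and the clip at (217,263). All four bushes are also seen in the top camera, well apart.

```bash
python3 - <<'E'
from h import *
s=np.load("w4s.npz");im=np.load("w4.npy")
_,r=blobs(im,(0,150,80),(3,255,255),(195,240,240,285));_,y=blobs(im,(22,150,90),(34,255,255),(310,245,335,295));_,g=blobs(im,(4,180,150),(14,255,255),(300,200,350,255));print(r,y,g)
h=cv2.cvtColor(im,cv2.COLOR_RGB2HSV);print(h[200:254:4,324].tolist())
ex=np.array([.9994,.034,0])
rw=ray("wrist",r[0][1],s);print("clip",tri(rw,ray("top",(418.6,266.4))))
print("grip",tri(ray("wrist",(324,236),s),ray("top",(401,225.6))))
c=plane("wrist",r[0][1],.028,s);p=plane("wrist",(323.5,275),.04,s);g=plane("wrist",(324,236),.118,s)
for n,v in(("clip",c),("ptr",p),("grip",g)):print(n,v.round(4),(v@ex).round(4))
a=plane("wrist",(88,144.),.008,s);b=plane("wrist",(550,144.),.008,s);print("edge",a,b,np.degrees(np.arctan2(*(b-a)[1::-1])))
move(read_state(),[g[0],g[1],.093])
E
```

```text
[(430, [215.6, 262.8], [207, 248, 18, 30])] [(124, [323.5, 268.7], [322, 252, 4, 35])] [(888, [324.1, 235.1], [309, 221, 31, 30])]
[[33, 29, 212], [17, 47, 159], [13, 234, 111], [13, 226, 114], [12, 229, 116], [13, 255, 138], [14, 255, 210], [13, 255, 211], [14, 255, 212], [14, 255, 211], [14, 255, 210], [13, 255, 204], [13, 255, 192], [24, 255, 191]]
clip (array([ 0.51353529, -0.26604216,  0.02467426]), np.float64(0.0003315168196097289))
grip (array([ 0.60811077, -0.20566807,  0.1200715 ]), np.float64(0.0010999303904792174))
clip [ 0.5146 -0.265   0.028 ] 0.5053
ptr [ 0.6116 -0.2679  0.04  ] 0.6021
grip [ 0.6092 -0.2068  0.118 ] 0.6018
edge [ 0.40237958 -0.1661036   0.008     ] [ 0.80425135 -0.15093312  0.008     ] 2.161863291495982
slide(0.4m) [-0.0036  0.0041  0.3616]
```

```bash
python3 -m inch '[{"slide":[-0.0036,0.0041,0.06],"twist":[0,0,0],"hand":-1},{"slide":[0,0,0.09],"twist":[0,0,0],"hand":-1},{"slide":[0,0,0.09],"twist":[0,0,0],"hand":-1},{"slide":[0,0,0.07],"twist":[0,0,0],"hand":-1},{"slide":[0,0,0.035],"twist":[0,0,0],"hand":-1},{"slide":[0,0,0.012],"twist":[0,0,0],"hand":-1},{"slide":[0,0,0],"twist":[0,0,0],"hand":-1},{"slide":[0,0,0],"twist":[0,0,0],"hand":-1}]' 60
python3 -m inch '[{"slide":[0,0,0],"twist":[0,0,0],"hand":1},{"slide":[0,0,0],"twist":[0,0,0],"hand":1},{"slide":[0,0,0],"twist":[0,0,0],"hand":1},{"slide":[0,0,0],"twist":[0,0,0],"hand":1},{"slide":[0,0,0],"twist":[0,0,0],"hand":1},{"slide":[0,0,0],"twist":[0,0,0],"hand":1},{"slide":[0,0,0],"twist":[0,0,0],"hand":1},{"slide":[0,0,0],"twist":[0,0,0],"hand":1}]' 60
```

```text
time_s: 18.05
eef_pos: [0.6103, -0.2074, 0.0966]
orientation: [[-0.034, 0.999, 0.003], [0.999, 0.034, -0.001], [-0.001, 0.003, -1.0]]
contact_force: [0.3, 0.5, 0.2]
opening: 0.0856
grip_force: 0.0
time_s: 18.85
eef_pos: [0.6094, -0.2069, 0.0953]
orientation: [[-0.034, 0.999, 0.001], [0.999, 0.034, 0.0], [-0.0, 0.001, -1.0]]
contact_force: [0.1, -0.6, 3.6]
opening: 0.0213
grip_force: 60.4
```

```bash
python3 -m inch '[{"slide":[0,-0.02,0],"twist":[0,0,0],"hand":1},{"slide":[0,-0.037,0],"twist":[0,0,0],"hand":1},{"slide":[0,-0.037,0],"twist":[0,0,0],"hand":1},{"slide":[0,-0.037,0],"twist":[0,0,0],"hand":1},{"slide":[0,-0.037,0],"twist":[0,0,0],"hand":1},{"slide":[0,-0.037,0],"twist":[0,0,0],"hand":1},{"slide":[0,-0.025,0],"twist":[0,0,0],"hand":1},{"slide":[0,-0.012,0],"twist":[0,0,0],"hand":1}]' 60
python3 -m inch '[{"slide":[0,0,0],"twist":[0,0,0],"hand":1},{"slide":[0,0,0],"twist":[0,0,0],"hand":1},{"slide":[0,0,0],"twist":[0,0,0],"hand":1},{"slide":[0,0,0],"twist":[0,0,0],"hand":1},{"slide":[0,0,0],"twist":[0,0,0],"hand":1},{"slide":[0,0,0],"twist":[0,0,0],"hand":1},{"slide":[0,0,0],"twist":[0,0,0],"hand":1},{"slide":[0,0,0],"twist":[0,0,0],"hand":1}]' 60
python3 - <<'E'
from h import *
s=read_state();S=snapshot("side");W=snapshot("wrist");T=snapshot("top");print(s["eef_pos"])
_,y=blobs(T,(20,100,80),(34,255,255),(405,250,435,280),3);_,r=blobs(T,(0,150,80),(3,255,255),(405,250,430,280));print("top",y,r)
_,y=blobs(W,(22,150,90),(34,255,255),(230,230,420,340));_,r=blobs(W,(0,150,60),(3,255,255),(230,230,420,340));print("wrist",y,r)
t=np.hstack([cv2.resize(W,(400,300)),cv2.resize(S[280:400,290:450],(400,300),interpolation=2)]);t2=np.hstack([cv2.resize(T[215:290,370:450],(320,300),interpolation=2),cv2.resize(T[140:340,160:440],(420,300)),np.zeros((300,60,3),np.uint8)])
cv2.imwrite("pics/e1.png",np.vstack([t,t2])[:,:,::-1])
E
```

```text
time_s: 19.65
eef_pos: [0.5134, -0.2105, 0.0953]
orientation: [[-0.034, 0.999, 0.005], [0.999, 0.034, -0.001], [-0.001, 0.005, -1.0]]
contact_force: [9.1, -2.3, -3.2]
opening: 0.0211
grip_force: 59.7
time_s: 20.45
eef_pos: [0.514, -0.2104, 0.0953]
orientation: [[-0.034, 0.999, 0.004], [0.999, 0.034, -0.001], [-0.002, 0.004, -1.0]]
contact_force: [6.7, -2.0, -1.7]
opening: 0.0215
grip_force: 59.9
[ 0.51397297 -0.21044912  0.09528419]
top [(13, [429.2, 257.3], [426, 255, 7, 6]), (3, [409.7, 267.0], [409, 266, 2, 3])] []
wrist [] []
```

View pics/e1.png

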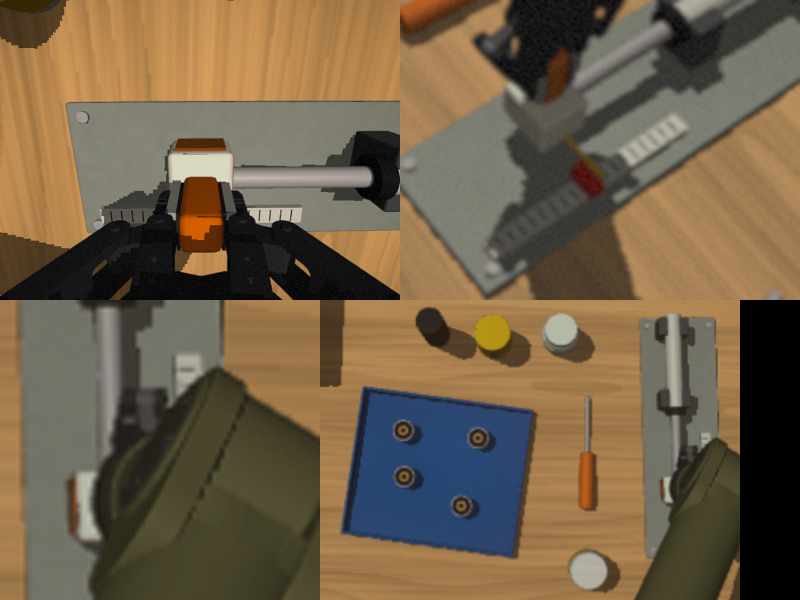

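The side view (top right) shows the yellow pointer standing over the red clip at about (590,165). The lower-right crop shows all four bushes spread in the tray. I check the offset in the side camera.

```bash
python3 - <<'E'
from h import *
S=snapshot("side");ex=np.array([.9994,.034,0])
m,y=blobs(S,(18,110,40),(34,255,255),(350,325,380,360));_,r=blobs(S,(0,150,40),(4,255,255),(350,335,380,365));print(y,r)
S0=np.load("side0.npy");m0,y0=blobs(S0,(18,110,40),(34,255,255),(385,300,420,345));_,r0=blobs(S0,(0,150,40),(4,255,255),(350,335,380,365));print(y0,r0)
for l,mm in(("now",m),("start",m0)):
    ys,xs=np.nonzero(mm);P=np.array([plane("side",(a,b),.04) for a,b in zip(xs.astype(float),ys.astype(float))]);print(l,(P@ex).mean().round(4),(P@ex).std().round(4),P[:,1].min().round(3),P[:,1].max().round(3))
print("clip",[(plane("side",q[0][1],.024)@ex).round(4) for q in(r,r0)],read_state()["qvel"].round(3))
E
```

```text
[(47, [362.8, 341.9], [356, 334, 15, 17])] [(65, [364.0, 351.6], [359, 345, 12, 14])]
[(59, [400.4, 316.4], [393, 310, 17, 15])] [(92, [364.5, 351.1], [359, 345, 12, 14])]
now 0.5058 0.0014 -0.278 -0.237
start 0.6015 0.0019 -0.275 -0.233
clip [np.float64(0.5017), np.float64(0.5031)] [ 0.026 -0.069  0.006 -0.14  -0.073 -0.006 -0.125]
```

```bash
python3 -m inch '[{"slide":[0,-0.004,0],"twist":[0,0,0],"hand":1},{"slide":[0,0,0],"twist":[0,0,0],"hand":1},{"slide":[0,0,0],"twist":[0,0,0],"hand":1},{"slide":[0,0,0],"twist":[0,0,0],"hand":1},{"slide":[0,0,0],"twist":[0,0,0],"hand":1},{"slide":[0,0,0],"twist":[0,0,0],"hand":1},{"slide":[0,0,0],"twist":[0,0,0],"hand":1},{"slide":[0,0,0],"twist":[0,0,0],"hand":1}]' 60
python3 -c "
from workcell import *
print(hand_in())"
```

```text
time_s: 21.45
eef_pos: [0.5124, -0.2105, 0.0953]
orientation: [[-0.034, 0.999, 0.004], [0.999, 0.034, -0.002], [-0.002, 0.004, -1.0]]
contact_force: [6.7, -1.4, -1.8]
opening: 0.0212
grip_force: 60.0
the job is handed in; nothing more can be done
None
```

The job is handed in at 21.5 s, with no verdict returned: the four bushes stand released on the tray floor with centres at least 76 mm apart, and the lamp is held at its grip with the pointer within about 2 mm of the red clip's centre by my measurements.

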